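# Turn the clamped offcut to the arrow

### The arm

A 6-joint arm with a two-finger parallel gripper is mounted at the origin on the work surface. World frame = base frame: x ahead of the robot, y to its left, z up, the work surface at z = 0. Lengths are in m, angles in degrees, forces in N, time in s.
With the tool pointing down it reaches from about 0.4 to 0.825 m from the base axis. Payload 7 kg.
Tool frame: the origin (TCP) lies on the centre line of the jaws, within the pads' length; the fingertips stand 19 mm ahead of it and the grasp point (between the pads) is the TCP; z points along the fingers, y is the line along which they close (so a half turn about z gives the same grasp; the last joint's range is limited). The gripper opens to 88 mm and grips with 3 to 60 N. Pads are 19 mm wide; open, the fingers measure 130 mm over their backs; the gripper's body (78 mm by 193 mm) begins 47 mm behind the grasp point.
Start: joints at [81.767, 20.546, 0.682, 0, -70.136, -16.507], TCP at [0.282, 0.613, 0.246] pointing down, gripper open.
Joint ranges: [-176.03, 176.03], [-82.01, 121.73], [-58.28, 71.71], [-173.87, 95.51], [-174.79, -0.11], [-173.66, 173.66]. Speed limits (degrees/s): [136.94, 136.94, 172.46, 180, 180, 180].

### API

Orientations are given as [roll, pitch, yaw] about the fixed x, y, z axes, in that order (R = Rz(yaw) Ry(pitch) Rx(roll)).
In Python, from plant import get_state, capture, close_job gives the robot as it stands.
- The arm moves only by the tool apply_moves, never from a script. Its argument "targets" is a list of rows, each a list of 7 numbers: the opening, from 0 (shut) to 1 (fully open), then the shift along the tool's x, y, z normalised to -1 to 1, where 1 is 1000 mm, then the turn, a rotation vector about the tool's x, y, z normalised to -1 to 1, where 1 is 90 degrees. In form: [[claw, tx, ty, tz, ax, ay, az], ...]. A call has 1 to 20 rows; each row shifts and turns the commanded pose from where the row before left it, along the tool's axes as they then stand; what a row does not reach is not made up. A row lasts 1/12 s, in which the tool goes at most 41.7 mm and 7.16 degrees, less where a joint would pass 70% of its speed; a pose out of reach is approached as far as the arm can. A call with a number of a shift or a turn outside -1 to 1 is refused whole. A call with a gripper value outside its range is refused whole. The fingers move at their own pace and stop on an object; "newtons" is the grip in N (left out, the last holds). Time passes only in rows, so rows that do not move let the fingers close. It gives the time, the measured TCP pose, the force, the opening and the grip force at its end, in the units of the state.
- get_state(): the state, without advancing time (a new reading comes with each control period).
- capture(name): name is "side" or "top" or "wrist"; returns a dict with "frame" (420x560x3 uint8, red, green, blue), "range_z" (420x560 float32, m along the optical axis (not along the pixel's ray), 0 where there is no reading), "camera_matrix" (3x3 intrinsics, pixels), "T" (4x4, takes a point from camera to world coordinates). Camera axes: x right, y down, z forward; pixel columns grow to the right and rows downward; lengths in m; the calibration is good to about 2 mm. The wrist camera is an equidistant fisheye: a pixel r from the principal point sees the ray r / f radians off the axis. A picture is of the moment at which its call begins.
- close_job(): hands the job in; it is judged then, once.
The state is a dict: "time_s": time; "joints": joint angles; "qd": joint speeds; "joint_torque": joint torques, N m; "tcp_pos": TCP position; "eef_rot": TCP orientation; "contact_force": force on the tool from outside, world axes, zero at the start; "moment": the same for the moment, N m; "gripper_width": finger opening in m; "gripper_force": force on a finger pad.
Only numpy, scipy, OpenCV 4.12 (cv2) and the standard library are available. Lean on these libraries where they do the work, as an engineer would, in place of code of your own. Each camera call takes 0.05 s, during which the arm holds its last target. There are 200 camera calls.

### The job

Bring the offcut that is held in the spring clamp round to the front: turn the six-lobed turntable by gently pushing its rim with the fingertips until that lobe stands squarely over the arrow on the table, then let go and move clear. Do not pick up or touch anything that lies on the turntable, do not whirl it, and leave the spanner, the hex driver and the glue bottle where they are.

Things in the scene. Friction and masses are not known exactly. Their poses are not given: they have to be found in the camera images.
- turntable_base: Fixed steel foot under the turntable's top, 170 mm wide, 8 mm high. A flat steel arrow, 26 mm wide (head 40 mm), 6 mm high, lies on the table and sticks out under the top to 215 mm from the axis, along the foot's own -x, roughly towards the robot. Origin: on the turning axis at table height (z = 0).
- turntable: Turning dark plywood top, faces 28 and 46 mm above the table: a disc of 100 mm radius with six lobes, one every 60 degrees from its own x axis, 90 mm wide, sides parallel, ending 160 mm from the axis. Origin: on the axis at table height, z up. Turns endlessly both ways about z, cannot be lifted; stiff bearing (about 0.12 N m, 1 N at the rim), stops almost at once when not pushed.
- offcut_mid (a point): Centre of the beech offcut (52 x 28 x 24 mm) held in a small spring clamp with yellow jaws, lying flat; together 125 mm long, 54 mm wide, 24 mm high. It lies along its lobe's centre line, offcut outwards, handles to the axis; this point is 115 mm from the axis, 12 mm above the top. Loose, not to be touched. A like offcut without clamp lies on another lobe.
- target_lobe (a point): Point of the turntable's upper face on the centre line of the clamped offcut's lobe (the top's own -x side), 115 mm from the axis; turns with it. Half-way between lobes are open V notches (at 30, 90, ... degrees from the top's x axis) in which a finger can push a lobe's side: 150 mm from the axis both sides are 30 mm away, with nothing below but, in places, the 6 mm arrow.
- clamped_offcut: The clamped offcut as a whole. Origin: on its underside, 18 mm from the offcut's centre towards the clamp's handles; its own -x axis points outwards along the lobe.
- hinge_plate_a: Aluminium hinge plate, 56 x 36 x 8 mm, one of two side by side on one lobe. Origin on its underside. It stands loose on one lobe of the turntable; not to be touched.
- hinge_plate_b: The other aluminium hinge plate, 56 x 36 x 8 mm. Origin on its underside. It stands loose on one lobe of the turntable; not to be touched.
- screw_jar: Small glass jar with a steel lid, 48 mm wide, 36 mm high. Origin: centre of its underside. It stands loose on one lobe of the turntable; not to be touched.
- plain_offcut: Bare beech offcut without a clamp, 52 x 28 x 24 mm, a look-alike. Origin: centre of its underside. It stands loose on one lobe of the turntable; not to be touched.
- wax_tin: Flat round aluminium tin, 54 mm wide, 22 mm high. Origin: centre of its underside. It stands loose on one lobe of the turntable; not to be touched.
- spanner: Steel combination spanner, 175 mm long, 8 mm high, lying on the table to the robot's left. Origin: middle of its underside. Leave it.
- hex_driver: Hex driver with a green handle, 185 mm long, 29 mm high, lying to the right of the turntable, shaft along its own +x axis (roughly away from the robot). Origin: on its underside where shaft meets handle. Leave it.
- glue_bottle: Standing white glue bottle, 56 mm wide, 130 mm high, to the robot's right. Origin: centre of its underside. Leave it.

How it is judged (in metres and radians):
At the end, for the whole second after the job is handed in: The centre of the clamped offcut lies within 14 mm of the line of the arrow, on the arrow's side of the turntable (about 7 degrees of turn either way); the turntable is at rest (under 0.05 rad/s) and all six loose things still lie or stand upright on it (y of offcut_mid in the frame of turntable_base between -0.014 and 0.014 m and x of offcut_mid in the frame of turntable_base below -0.08 m and angular speed of turntable below 0.05 rad/s and height (world z) of clamped_offcut between 0.04 and 0.056 m and height (world z) of hinge_plate_a between 0.04 and 0.056 m and height (world z) of hinge_plate_b between 0.04 and 0.056 m and height (world z) of screw_jar between 0.04 and 0.056 m and height (world z) of plain_offcut between 0.04 and 0.056 m and height (world z) of wax_tin between 0.04 and 0.056 m and angle between each of clamped_offcut, hinge_plate_a, hinge_plate_b, screw_jar, plain_offcut, wax_tin's own z axis and vertical below 0.2 rad); the robot touches nothing.
It fails at once if a thing on the turntable is touched by the robot (contact force between any of the fingers, the arm and clamped_offcut above 1 N or contact force between any of the fingers, the arm and hinge_plate_a above 1 N or contact force between any of the fingers, the arm and hinge_plate_b above 1 N or contact force between any of the fingers, the arm and screw_jar above 1 N or contact force between any of the fingers, the arm and plain_offcut above 1 N or contact force between any of the fingers, the arm and wax_tin above 1 N).
It fails at once if a thing on the turntable is lifted, tipped over or falls off (height (world z) of any of clamped_offcut, hinge_plate_a, hinge_plate_b, screw_jar, plain_offcut, wax_tin above 0.061 m or height (world z) of any of clamped_offcut, hinge_plate_a, hinge_plate_b, screw_jar, plain_offcut, wax_tin below 0.036 m or angle between any of clamped_offcut, hinge_plate_a, hinge_plate_b, screw_jar, plain_offcut, wax_tin's own z axis and vertical above 0.5 rad).
It fails at once if the clamped offcut is shifted from its place on the turntable (more than 15 mm) (horizontal distance between offcut_mid and target_lobe above 0.022 m).
It fails at once if the spanner, hex driver or glue bottle is moved by more than 15 mm (distance of any of spanner, hex_driver, glue_bottle from where it was at the start of the episode above 0.015 m).
It fails at once if the turntable is whirled round (faster than 3 rad/s) (angular speed of turntable above 3 rad/s).
It also fails if it takes over 64 s, if anything falls off the work surface, if the arm or the gripper's body presses on something with over 40 N, if the wrist force passes 120 N, or if a joint passes its speed limit or range.

## Working session

There is one attempt and no reset: what is moved stays moved. The work goes in short steps, Python scripts to look and compute and a tool call to move; the robot and the scene stay as the last step left them, time stands still between calls to the robot, and variables do not carry over. Pictures are saved under pics/ and viewed, at most 10 in all, crops included, and the job is handed in when it is done.

Besides the shell and the picture viewer there is one more tool, called after "Call:" in YAML: its name, and indented under it one key for each argument. apply_moves: Moves the arm, as the interface text tells. Scaled input: -1 to 1 covers 1000 mm each way for a shift and 90 degrees each way for a turn. Its arguments: {"type":"object","properties":{"targets":{"type":"array","items":{"type":"array","items":{"type":"number"}}},"newtons":{"type":"number"}},"required":["targets"]}

```bash
ls; mkdir -p pics; python3 - <<'E'
from plant import get_state, capture
import cv2,numpy as np
print(get_state())
for n in("top","side"):
    c=capture(n); cv2.imwrite(f"pics/{n}0.png",c["frame"][:,:,::-1]); np.savez(f"{n}0.npz",**c)
    print(n,c["camera_matrix"],c["T"])
E
```

```text
pics
{'time_s': 0.0, 'joints': array([ 8.17656278e+01,  2.05907427e+01,  6.35059949e-01, -2.05021322e-02,
       -7.01373506e+01, -1.65083857e+01]), 'qd': array([-0.01190338, -0.05054834,  0.03356198,  0.00879851, -0.05368348,
       -0.06267975]), 'joint_torque': array([ 5.00635906e-04, -5.82717168e+01,  2.93061858e+01,  6.99752882e+00,
        6.89646535e-03, -1.58378393e-04]), 'tcp_pos': array([0.28233009, 0.61261424, 0.24463906]), 'eef_rot': array([ 1.79905324e+02, -7.95955671e-03, -2.47497329e+01]), 'contact_force': array([-0.06616736, -0.05149157,  0.00681683]), 'moment': array([-0.01297272,  0.03361919,  0.01404442]), 'gripper_force': 0.0, 'gripper_width': 0.08768858188999316}
top [[468.1092684   0.        281.5954329]
 [  0.        468.1092684 208.3255968]
 [  0.          0.          1.       ]] [[ 0.0194069  -0.98670785  0.16134121  0.37634796]
 [-0.99977032 -0.02061941 -0.00584408 -0.02256743]
 [ 0.00909316 -0.16119074 -0.98688138  1.29439649]
 [ 0.          0.          0.          1.        ]]
side [[389.88428937   0.         273.42738103]
 [  0.         389.88428937 212.44434027]
 [  0.           0.           1.        ]] [[-0.9788077  -0.16530095  0.12087634  0.47877509]
 [-0.20406589  0.73803191 -0.64316873  0.66629728]
 [ 0.01710581 -0.65420524 -0.75612359  0.85011087]
 [ 0.          0.          0.          1.        ]]
```

View pics/top0.png

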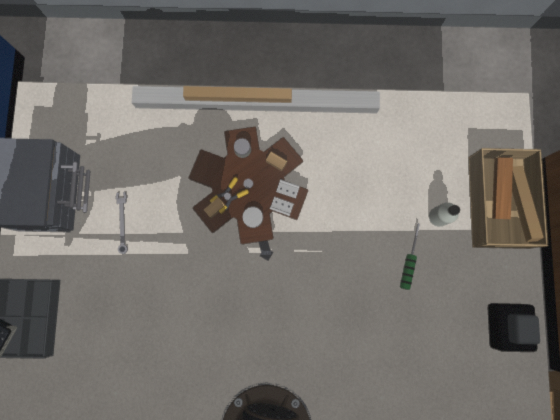

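```bash
cat > h.py <<'E'
import numpy as np, cv2
def world(c):
    K,T,d=c["camera_matrix"],c["T"],c["range_z"]
    v,u=np.mgrid[:d.shape[0],:d.shape[1]]
    p=np.stack([(u-K[0,2])/K[0,0]*d,(v-K[1,2])/K[1,1]*d,d],-1)
    return p@T[:3,:3].T+T[:3,3]
def cast(c,uv,z):
    K,T=c["camera_matrix"],c["T"]; uv=np.atleast_2d(uv).astype(float)
    r=np.c_[(uv-K[:2,2][None])/[K[0,0],K[1,1]],np.ones(len(uv))]@T[:3,:3].T
    return T[:3,3]+r*((z-T[2,3])/r[:,2])[:,None]
E
python3 - <<'E'
from h import *
c=dict(np.load("top0.npz")); W=world(c); f=c["frame"]
roi=np.zeros(f.shape[:2],bool); roi[110:275,170:330]=1
print("table z",np.median(W[300:330,150:250,2]))
m=roi&(W[...,2]>.03)&(W[...,2]<.1)
n,l,s,_=cv2.connectedComponentsWithStats(m.astype(np.uint8)); k=1+s[1:,4].argmax(); m=l==k
top=m&(W[...,2]<.052); print("top z",np.median(W[top][:,2]),s[k])
hs,_=cv2.findContours(m.astype(np.uint8),0,1); h=max(hs,key=len)[:,0]
P=cast(c,h,.046)[:,:2].astype(np.float32)
(cx,cy),r=cv2.minEnclosingCircle(P); print("circle",cx,cy,r)
# lobe phase (6-fold) from radial profile
d=P-[cx,cy]; a=np.arctan2(d[:,1],d[:,0]); R=np.hypot(*d.T)
far=R>.14
print("phase6 deg",np.degrees(np.angle(np.sum(R[:]*0+ (R>.13)*np.exp(6j*a)))/6))
hsv=cv2.cvtColor(f,cv2.COLOR_RGB2HSV)
y=roi&(hsv[...,0]>20)&(hsv[...,0]<35)&(hsv[...,1]>170)&(hsv[...,2]>100)
n,l,s,ce=cv2.connectedComponentsWithStats(y.astype(np.uint8))
for i in range(1,n):
    if s[i,4]>5: print("yellow",s[i],ce[i],cast(c,ce[i],.06))
cr=f[110:275,170:330]; cv2.imwrite("pics/crop.png",cv2.resize(cr,None,fx=3.6,fy=3.6,interpolation=cv2.INTER_CUBIC)[:,:,::-1])
print("axis from arrow end:")
print(cast(c,[[265,249],[260,242],[269,257]],.006)[:,:2])
g=lambda u,v:W[v,u]
E
```

```text
table z -0.0012682106581884955
top z 0.045258963581168876 [ 188  127  120  118 8628]
circle 0.6457571387290955 0.06375443190336227 0.16451629996299744
phase6 deg 10.515302300303054
axis from arrow end:
[[0.47275456 0.01321725]
 [0.49174176 0.02747157]
 [0.45106837 0.00170535]]
```

View pics/crop.png

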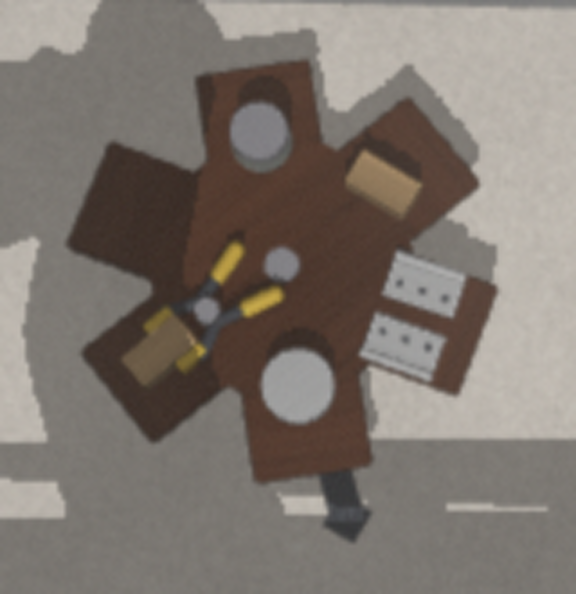

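View pics/side0.png

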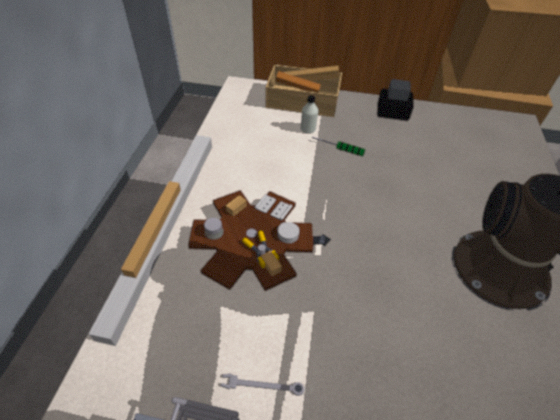

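The top view shows the clamped offcut on the lower-left lobe (crop 160,350) with the wax tin lobe at crop (297,385). The arrow tip is at crop (352,542), and the empty lobe is next to the clamp lobe at the upper left. I plan to push the back of the clamp lobe from the empty/clamp notch, counter-clockwise as seen from above.

```bash
python3 - <<'E'
from h import *
c=dict(np.load("top0.npz"))
px=lambda q:np.array([170,110])+(np.array(q,float)+.5)/3.6-.5
# lobe end corner pairs (crop px): clamp, empty, jar, plain, hinge, tin
L=[[(82,352),(155,441)],[(110,143),(67,243)],[(196,75),(310,60)],[(409,97),(479,184)],[(497,288),(459,396)],[(255,483),(372,464)]]
E=[cast(c,px(l),.046)[:,:2] for l in L]; A=np.vstack(E)
q=np.c_[2*A,np.ones(12)]; s=np.linalg.lstsq(q,(A**2).sum(1),rcond=None)[0]; ax=s[:2]
print("axis",ax,"R",np.sqrt(s[2]+ax@ax),"widths",[np.hypot(*(e[0]-e[1])).round(4) for e in E])
for n,e in zip("clamp empty jar plain hinge tin".split(),E):
    d=e.mean(0)-ax; print(n,np.hypot(*d).round(4),np.degrees(np.arctan2(d[1],d[0]))%360)
print("hub",cast(c,px([(282,264)]),.055)[0])
for p in [(352,542)],[(322,522),(370,515)],[(322,475),(353,468)]:
    w=cast(c,px(p),.006)[:,:2]; m=w.mean(0)-ax; print("arrow",w.round(4).tolist(),np.hypot(*m),np.degrees(np.arctan2(m[1],m[0]))%360)
w=cast(c,px([(160,350)]),.07)[0,:2]-ax; print("offcut",np.hypot(*w),np.degrees(np.arctan2(w[1],w[0])))
th=np.radians(130.5)
E
```

```text
axis [0.64671298 0.06254055] R 0.1640939631280756 widths [np.float64(0.0875), np.float64(0.0841), np.float64(0.0886), np.float64(0.0872), np.float64(0.0874), np.float64(0.0878)]
clamp 0.1569 130.44027061105683
empty 0.1588 70.08621371555554
jar 0.1587 10.004359794426628
plain 0.1575 310.0579556653937
hinge 0.1585 249.78699531444025
tin 0.159 190.09714389017253
hub [0.64654811 0.06237656 0.055     ]
arrow [[0.4423, 0.0058]] 0.21216377123541574 195.50265398651703
arrow [[0.457, 0.0291], [0.463, -0.0074]] 0.1937368571072832 195.48058905198482
arrow [[0.4928, 0.03], [0.4987, 0.0064]] 0.15731633577771356 196.35877473080347
offcut 0.11125492002959482 128.99005097593275
```

Call:
apply_moves:
  targets:
    - [0,0.0233,0.01155,0,0,0,0]
    - [0,0.0233,0.01155,0,0,0,0]
    - [0,0.0233,0.01155,0,0,0,0]
    - [0,0.0233,0.01155,0,0,0,0]
    - [0,0.0233,0.01155,0,0,0,0]
    - [0,0.0233,0.01155,0,0,0,0]
    - [0,0.0233,0.01155,0,0,0,0]
    - [0,0.0233,0.01155,0,0,0,0]
    - [0,0.0233,0.01155,0,0,0,0]
    - [0,0.0233,0.01155,0,0,0,0]
    - [0,0.0233,0.01155,0,0,0,0]
    - [0,0.0233,0.01155,0,0,0,0]
    - [0,0.0233,0.01155,0,0,0,0]
    - [0,0.0233,0.01155,0,0,0,0]
    - [0,0.0233,0.01155,0,0,0,0]
    - [0,0.0233,0.01155,0,0,0,0]
    - [0,0.0233,0.01155,0,0,0,0]
    - [0,0.0233,0.01155,0,0,0,0]
    - [0,0.0233,0.01155,0,0,0,0]
    - [0,0.0233,0.01155,0,0,0,0]

```text
time_s: 1.77
tcp_pos: [0.6095, 0.207, 0.2451]
eef_rot: [180.0, 0.0, -24.7]
contact_force: [0.8, 0.0, 0.3]
gripper_width: -0.0
gripper_force: 0.0
```

Call:
apply_moves:
  targets:
    - [0,0,0,0,0,0,0.0753]
    - [0,0,0,0,0,0,0.0753]
    - [0,0,0,0,0,0,0.0753]
    - [0,0,0,0,0,0,0.0753]
    - [0,0,0,0,0,0,0.0753]
    - [0,0,0,0,0,0,0.0753]
    - [0,0,0,0,0,0,0.0753]
    - [0,0,0,0,0,0,0.0753]
    - [0,0,0,0,0,0,0.0753]
    - [0,0,0,0,0,0,0.0753]
    - [0,0,0,0,0,0,0.0753]
    - [0,0,0,0,0,0,0.0753]
    - [0,0,0,0,0,0,0.0753]
    - [0,0,0,0,0,0,0.0753]
    - [0,0,0,0,0,0,0.0753]
    - [0,0,0,0,0,0,0.0753]
    - [0,0,0,0,0,0,0.0753]
    - [0,0,0,0,0,0,0]
    - [0,0,0,0,0,0,0]
    - [0,0,0,0,0,0,0]

```text
time_s: 3.43
tcp_pos: [0.6089, 0.2082, 0.2453]
eef_rot: [180.0, -0.0, -139.7]
contact_force: [-0.0, -0.2, 0.0]
gripper_width: 0.0004
gripper_force: 0.0
```

Call:
apply_moves:
  targets:
    - [0,0,0,0.0165,0,0,0]
    - [0,0,0,0.0165,0,0,0]
    - [0,0,0,0.0165,0,0,0]
    - [0,0,0,0.0165,0,0,0]
    - [0,0,0,0.0165,0,0,0]
    - [0,0,0,0.0165,0,0,0]
    - [0,0,0,0.0165,0,0,0]
    - [0,0,0,0.0165,0,0,0]
    - [0,0,0,0,0,0,0]

```text
time_s: 4.18
tcp_pos: [0.6072, 0.2072, 0.11]
eef_rot: [179.9, -0.3, -139.8]
contact_force: [-0.6, -0.9, -0.6]
gripper_width: 0.0003
gripper_force: 0.0
```

```bash
python3 - <<'E'
from plant import get_state, capture
import cv2,numpy as np
a=capture("side")["frame"][180:320,160:360]; b=capture("top")["frame"][110:275,170:330]
o=np.hstack([cv2.resize(a,(430,400)),cv2.resize(b,(370,400))])
cv2.imwrite("pics/d1.png",o[:,:,::-1]); print(get_state()["tcp_pos"])
E
```

```text
[0.60895108 0.20799913 0.11335747]
```

View pics/d1.png

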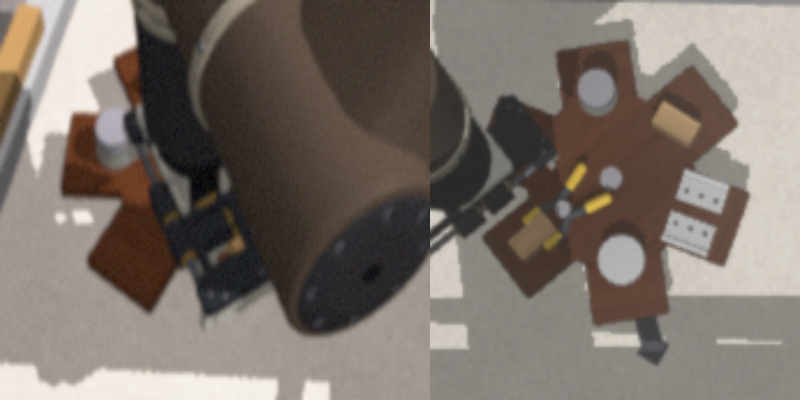

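The side view (left) and top view (right) show the gripper above the notch between the empty and clamped lobes. The clamped offcut, at about (533,235) in the right-hand panel, is clear of the fingers. Descending.

Call:
apply_moves:
  targets:
    - [0,0,0,0.01,0,0,0]
    - [0,0,0,0.01,0,0,0]
    - [0,0,0,0.01,0,0,0]
    - [0,0,0,0.01,0,0,0]
    - [0,0,0,0.01,0,0,0]
    - [0,0,0,0.01,0,0,0]
    - [0,0,0,0,0,0,0]
    - [0,0,0,0,0,0,0]

```text
time_s: 4.95
tcp_pos: [0.6087, 0.2079, 0.0526]
eef_rot: [180.0, -0.1, -139.9]
contact_force: [0.4, 0.0, 0.5]
gripper_width: 0.0005
gripper_force: 0.0
```

Call:
apply_moves:
  targets:
    - [0,0.002,0,0,0,0,0]
    - [0,0.002,0,0,0,0,0]
    - [0,0.002,0,0,0,0,0]
    - [0,0.002,0,0,0,0,0]
    - [0,0.002,0,0,0,0,0]
    - [0,0,0,0,0,0,0]
    - [0,0,0,0,0,0,0]

```text
time_s: 5.53
tcp_pos: [0.6013, 0.2017, 0.0538]
eef_rot: [-180.0, 0.0, -139.9]
contact_force: [0.6, -0.0, 0.6]
gripper_width: 0.0004
gripper_force: 0.1
```

Call:
apply_moves:
  targets:
    - [0,0.00355,0.00138,0,0,0,-0.016667]
    - [0,0.00355,0.00138,0,0,0,-0.016667]
    - [0,0.00355,0.00138,0,0,0,-0.016667]
    - [0,0.00355,0.00138,0,0,0,-0.016667]
    - [0,0.00355,0.00138,0,0,0,-0.016667]
    - [0,0.00355,0.00138,0,0,0,-0.016667]
    - [0,0.00355,0.00138,0,0,0,-0.016667]
    - [0,0.00355,0.00138,0,0,0,-0.016667]
    - [0,0.00355,0.00138,0,0,0,-0.016667]
    - [0,0.00355,0.00138,0,0,0,-0.016667]

```text
time_s: 6.37
tcp_pos: [0.5667, 0.1852, 0.0536]
eef_rot: [-180.0, 0.0, -124.8]
contact_force: [1.5, 0.1, -0.4]
gripper_width: 0.0006
gripper_force: 0.4
```

```bash
python3 - <<'E'
from plant import get_state, capture
import cv2,numpy as np
b=capture("top")["frame"][110:275,170:330]
cv2.imwrite("pics/d2.png",cv2.resize(b,None,fx=3.6,fy=3.6)[:,:,::-1]); s=get_state(); print(s["tcp_pos"],s["contact_force"],s["eef_rot"])
E
```

```text
[0.56594922 0.18467634 0.05349089] [-0.96713935 -0.960003   -0.18000023] [ 1.79972486e+02 -3.96701994e-02 -1.24707018e+02]
```

View pics/d2.png

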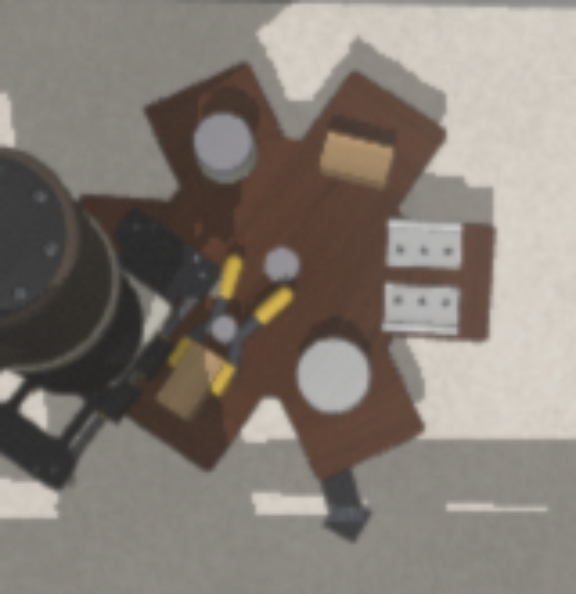

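The table has turned with the finger. The clamp lobe end is now near crop (170,440), nothing on the top has moved, and the tin lobe has passed over the arrow. Continuing.

Call:
apply_moves:
  targets:
    - [0,0.00355,0.00138,0,0,0,-0.016667]
    - [0,0.00355,0.00138,0,0,0,-0.016667]
    - [0,0.00355,0.00138,0,0,0,-0.016667]
    - [0,0.00355,0.00138,0,0,0,-0.016667]
    - [0,0.00355,0.00138,0,0,0,-0.016667]
    - [0,0.00355,0.00138,0,0,0,-0.016667]
    - [0,0.00355,0.00138,0,0,0,-0.016667]
    - [0,0.00355,0.00138,0,0,0,-0.016667]
    - [0,0.00355,0.00138,0,0,0,-0.016667]
    - [0,0.00355,0.00138,0,0,0,-0.016667]
    - [0,0.00355,0.00138,0,0,0,-0.016667]
    - [0,0.00355,0.00138,0,0,0,-0.016667]
    - [0,0.00355,0.00138,0,0,0,-0.016667]
    - [0,0.00355,0.00138,0,0,0,-0.016667]
    - [0,0.00355,0.00138,0,0,0,-0.016667]
    - [0,0.00355,0.00138,0,0,0,-0.016667]
    - [0,0.00355,0.00138,0,0,0,-0.016667]
    - [0,0.00355,0.00138,0,0,0,-0.016667]
    - [0,0.00355,0.00138,0,0,0,-0.016667]
    - [0,0.00355,0.00138,0,0,0,-0.016667]

```text
time_s: 8.08
tcp_pos: [0.5166, 0.1293, 0.0536]
eef_rot: [-180.0, 0.0, -94.8]
contact_force: [0.5, 0.6, 0.6]
gripper_width: 0.0003
gripper_force: 0.4
```

```bash
python3 - <<'E'
from plant import get_state, capture
import cv2,numpy as np
b=capture("top")["frame"][110:275,170:330]
cv2.imwrite("pics/d3.png",cv2.resize(b,None,fx=3.6,fy=3.6)[:,:,::-1]); s=get_state(); print(s["tcp_pos"],s["contact_force"],s["eef_rot"])
e=s["tcp_pos"][:2]-[.6467,.0625]; a=np.radians(s["eef_rot"][2]-90)
print("u,v",e@[np.cos(a),np.sin(a)],e@[-np.sin(a),np.cos(a)],np.degrees(a)%360)
E
```

```text
[0.5159761  0.12865605 0.05350818] [-1.29773258 -0.33162709 -0.7277156 ] [ 1.79963916e+02 -1.39324731e-02 -9.47566771e+01]
u,v 0.13575961361022 -0.05508800335743558 175.24332286244046
```

View pics/d3.png

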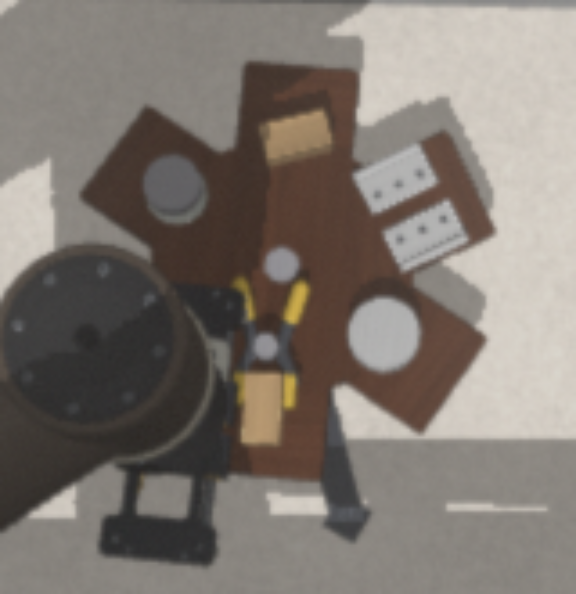

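The clamp lobe now points almost straight down in the crop (offcut at 262,408), with the arrow to its right at (345,500). I'll measure the remaining angle from the visible lobe corners.

```bash
python3 - <<'E'
from h import *
c=dict(np.load("top0.npz")); ax=np.array([.6467,.0625])
px=lambda q:np.array([170,110])+(np.array(q,float)+.5)/3.6-.5
for l,o in [([(487,340),(421,434)],-60),([(445,130),(495,232)],-120),([(246,62),(358,70)],180),([(147,106),(81,194)],120)]:
    d=cast(c,px(l),.046)[:,:2].mean(0)-ax; print(np.hypot(*d),(np.degrees(np.arctan2(d[1],d[0]))+o)%360)
E
```

```text
0.15871737952932358 175.73997383221842
0.15725065029320007 176.3756345232009
0.15863006695407775 176.35402833584607
0.15839397738832664 176.11995481842402
```

Call:
apply_moves:
  targets:
    - [0,0.00355,0.00138,0,0,0,-0.016667]
    - [0,0.00355,0.00138,0,0,0,-0.016667]
    - [0,0.00355,0.00138,0,0,0,-0.016667]
    - [0,0.00355,0.00138,0,0,0,-0.016667]
    - [0,0.00355,0.00138,0,0,0,-0.016667]
    - [0,0.00355,0.00138,0,0,0,-0.016667]
    - [0,0.00355,0.00138,0,0,0,-0.016667]
    - [0,0.00355,0.00138,0,0,0,-0.016667]
    - [0,0.00355,0.00138,0,0,0,-0.016667]
    - [0,0.00355,0.00138,0,0,0,-0.016667]
    - [0,0.00355,0.00138,0,0,0,-0.016667]
    - [0,0.00355,0.00138,0,0,0,-0.016667]
    - [0,0.00177,0.0007,0,0,0,-0.00833]
    - [0,0.00177,0.0007,0,0,0,-0.00833]
    - [0,0,0,0,0,0,0]
    - [0,0,0,0,0,0,0]
    - [0,-0.003,0,0,0,0,0]
    - [0,-0.003,0,0,0,0,0]
    - [0,-0.003,0,0,0,0,0]
    - [0,0,0,0,0,0,0]

```text
time_s: 9.8
tcp_pos: [0.4999, 0.0916, 0.0536]
eef_rot: [-180.0, 0.0, -75.4]
contact_force: [0.4, -0.3, -0.0]
gripper_width: 0.0004
gripper_force: 0.0
```

Call:
apply_moves:
  targets:
    - [0,0,0,0,0,0,0]
    - [0,0,0,-0.008,0,0,0]
    - [0,0,0,-0.01,0,0,0]
    - [0,0,0,-0.015,0,0,0]
    - [0,0,0,-0.02,0,0,0]
    - [0,0,0,-0.02,0,0,0]
    - [0,0,0,-0.02,0,0,0]
    - [0,0,0,-0.02,0,0,0]
    - [0,0,0,-0.02,0,0,0]
    - [0,0,0,-0.02,0,0,0]
    - [0,-0.02,0,0,0,0,0]
    - [0,-0.02,0,0,0,0,0]
    - [0,-0.02,0,0,0,0,0]
    - [0,-0.02,0,0,0,0,0]
    - [0,-0.02,0,0,0,0,0]
    - [0,-0.02,0,0,0,0,0]
    - [0,-0.02,0,0,0,0,0]
    - [0,-0.02,0,0,0,0,0]
    - [0,-0.02,0,0,0,0,0]
    - [0,0,0,0,0,0,0]

```text
time_s: 11.47
tcp_pos: [0.4545, 0.2677, 0.2078]
eef_rot: [-179.9, 0.1, -75.3]
contact_force: [0.3, 0.4, 0.7]
gripper_width: 0.0003
gripper_force: 0.0
```

```bash
python3 - <<'E'
from plant import get_state, capture
import cv2,numpy as np
b=capture("top")["frame"][110:275,170:330]
cv2.imwrite("pics/d4.png",cv2.resize(b,None,fx=3.6,fy=3.6)[:,:,::-1]); s=get_state(); print(s["time_s"],s["tcp_pos"],s["contact_force"],s["eef_rot"])
E
```

```text
11.5167 [0.45452448 0.26651894 0.20764981] [0.44459163 0.13388117 0.43182088] [-1.79940137e+02  3.74438897e-02 -7.53368733e+01]
```

View pics/d4.png

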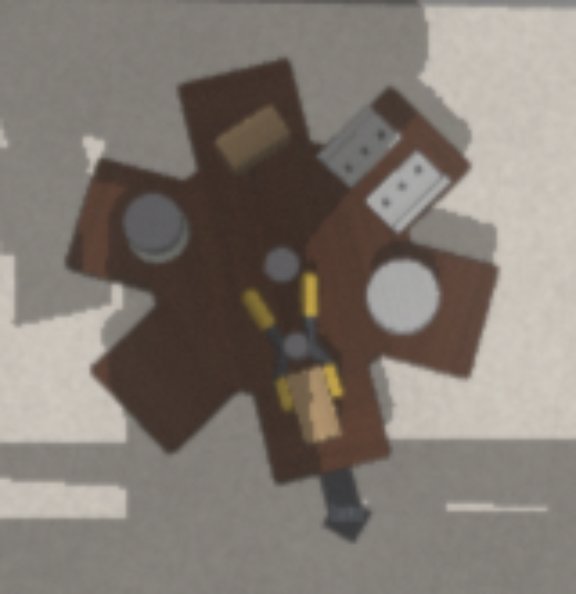

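The arm is clear. The clamped lobe (end corners 276,484 and 391,456) now stands over the arrow (tip 352,542), and everything on the top is still upright. One numeric check before handing in.

```bash
python3 - <<'E'
from h import *
c=dict(np.load("top0.npz")); ax=np.array([.6467,.0625])
px=lambda q:np.array([170,110])+(np.array(q,float)+.5)/3.6-.5
g=lambda d:(np.hypot(*d).round(4),(np.degrees(np.arctan2(d[1],d[0]))%360).round(2))
for l,o in [([(276,484),(391,456)],0),([(498,267),(469,378)],300),([(180,86),(288,58)],180),([(92,370),(169,454)],60)]:
    r,a=g(cast(c,px(l),.046)[:,:2].mean(0)-ax); print("lobe",r,(a+o)%360)
r,a=g(cast(c,px([(316,405)]),.07)[0,:2]-ax); print("offcut",r,a,"off line mm",1000*r*np.sin(np.radians(a-195.6)))
E
```

```text
lobe 0.1594 195.51
lobe 0.1577 195.40999999999997
lobe 0.158 195.45
lobe 0.1578 195.84
offcut 0.1123 195.12 off line mm -0.9407912751787199
```

```bash
python3 -c "
from plant import *
print(close_job())"
```

```text
the job is handed in; nothing more can be done
None
```

The clamped offcut's lobe now stands over the arrow, with the offcut about 1 mm off its line by the top camera; the arm is clear and I handed the job in at about 11.5 s, but `close_job()` returned no verdict.

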